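# Guide the ram through both bushes of the hand press and hold the specimen pressed

## Task

Load the hand press: set the larger of the two red cylindrical specimens flat in the round recess of the sprung table and slide the carriage fully home under the arms by its knob. Then lift the steel ram out of its stand, pass it foot first down through the upper and then the lower guide bush onto the specimen, and press until the sprung table has sunk about 5 mm (roughly half of its travel, not down to its stop). Finish while still gripping the ram and holding the specimen pressed like that, and leave the smaller red specimen where it is.

Things in the scene. Friction and masses are not known exactly. Their poses are not given: they have to be found in the camera images.
- large_specimen_mid (a point): the larger red specimen: an upright cylindrical puck, 30 mm in diameter, 20 mm high, 20 to 35 g, standing on the bench; this point is its centre, half-way up. It is told from the smaller one by size.
- small_specimen_mid (a point): the smaller red specimen, a puck 25 mm in diameter and 16 mm high, a bystander to be left where it is; this point is its centre, half-way up
- table_floor (a point): centre of the floor of the sprung table, a steel disc 48 mm across on the carriage. Unpressed, the floor lies 37 mm above the bench, in a round recess 34 mm in diameter whose rim stands 4.5 mm above the floor, bevelled inwards over its upper 2.5 mm. It moves with the carriage and the table. Press axes (see upper_bush).
- table (a joint): how far the sprung table has sunk, in m: 0 unpressed, travel 0.009 to its stop. It needs 3 N to begin to move and 1 N more for each mm (8 N at 0.005)
- carriage (a joint): how far the carriage is pulled out, in m: 0 is fully home against its stop, when the table lies straight below the two bushes; it starts pulled out by about 0.11 m (limit 0.122). It slides level, along the x axis of the press, with about 2 N of friction
- carriage_knob (a point): middle of the upright grey knob at the front of the carriage: 20 mm in diameter, from 36 to 58 mm above the bench, this point at 47 mm; below it a thin stem and the carriage plate, whose top is at 24 mm. It lies 92 mm in front (press -x) of the table's centre. Press axes.
- upper_bush (a point): centre of the mouth (top) of the upper brass guide bush, 136 mm above the bench, in the upper of the press's two level arms. Bore 18 mm wide, 20 mm long, open below, vertical, with a 4 mm 45 degree lead-in at the mouth. Press axes: x points level from the bush back to the column (axis 78 mm behind, top at 144 mm), z up. The carriage goes home towards +x. The arms reach 21 mm in front (-x) of the bush axis.
- lower_bush (a point): centre of the mouth of the lower guide bush, straight below the upper one, 86 mm above the bench; bore, length (down to 66 mm), lead-in and axes as those of the upper bush. The specimen's top is at 57 mm when it sits in the unpressed table.
- ram_knob (a point): middle of the ram's grip. The ram is an upright steel rod 16 mm in diameter with a bevelled foot and at the top a round ridged aluminium grip 26 mm wide, 30 mm high; length 132 mm, 0.18 to 0.3 kg. This point is on its axis, 117 mm above the foot. z runs up. It starts in a fixed round stand: socket 18.4 mm wide, 32 mm deep, stand top at 40 mm, flange 68 mm wide; this point is then 125 mm above the bench.
- ram_foot (a point): centre of the flat lower end of the ram, axes as for ram_knob
Things that resemble listed ones, but are neither listed nor needed, are in the scene too. Leave any blue or green look-alike of the part that bears large_specimen_mid alone.

How it is judged:
By the outcome, as a careful person would: the job done as asked, in the order asked, and still so for the second after the job is handed in, while the arm keeps its last pose, push and grip.
It also fails if it takes over 64 s, if anything falls off the work surface, if the arm or the gripper's body presses on something with over 40 N, if the wrist force passes 120 N, or if a joint passes its speed limit or range.

## Robot

A 6-joint arm with a two-finger parallel gripper is mounted at the origin on a cart in front of the work surface, level with it; the furniture and walls round the work are solid. World frame = base frame: x ahead of the robot, y to its left, z up, the work surface at z = 0. Lengths are in mm, angles in rad, forces in N, time in s.
With the tool pointing down it reaches from about 350 to 875 mm from the base axis. Payload 4.2 kg.
Tool frame: the origin (TCP) lies midway between the tips of the shut fingers; the grasp point (between the pads) lies 19 mm behind it (arm.tcp_to_grasp is the distance from the TCP to the grasp point, in mm); z points along the fingers, y is the line along which they close (so a half turn about z gives the same grasp; the last joint's range is limited). The gripper opens to 85 mm and grips with 20 to 120 N. Pads are 22 mm wide; open, the fingers measure 114 mm over their backs; the gripper's body (76 mm by 85 mm) begins 54 mm behind the grasp point. The pads swing forward as they close: fully open they stand 13 mm farther back than shut.
Start: joints at [-1.008, 0.385, 0.008, 0, -1.194, -0.259], TCP at [186.983, -596.353, 231.312] pointing down, gripper open.
Joint ranges: [-3.14, 3.14], [-1.21, 2.06], [-1.07, 1.41], [-3.16, 2.05], [-2.99, -0.16], [-3.1, 3.1]. Speed limits (rad/s): [2.79, 2.79, 3.14, 3.14, 3.14, 3.14].

## Interface

Orientations are given as a unit quaternion [x, y, z, w].
In Python, from bench import arm, imaging, job, models gives the robot as it stands.
- The arm moves only by the tool arm_command, never from a script. Its argument "rows" is a list of rows, each an object with "grip": the opening, from 0 (shut) to 1 (fully open); "linear": the shift along the tool's x, y, z in mm, a list of three; "rot": the turn, a rotation vector about the tool's x, y, z in rad, a list of three. In form: [{"grip": grip, "linear": [tx, ty, tz], "rot": [rx, ry, rz]}, ...]. A call has 1 to 10 rows; each row is the pose to reach, as a shift and turn from the pose commanded when the call began, along the tool's axes at that moment; what a row does not reach only later rows make up. A row lasts 1/8 s, in which the tool goes at most 62.5 mm and 10.7 degrees, less where a joint would pass 70% of its speed; a pose out of reach is approached as far as the arm can. A call with a gripper value outside its range is refused whole. The fingers move at their own pace and stop on an object; the grip force is fixed at half the most. Time passes only in rows, so rows that repeat a pose let the fingers close. It gives the time, the measured TCP pose, the force, the opening and the grip force at its end, in the units of the state.
- arm.read_state(): the state, without advancing time (a new reading comes with each control period).
- imaging.get_image(name): name is "scene" or "top" or "wrist"; returns a dict with "frame" (480x640x3 uint8, red, green, blue), "fx", "fy", "cx", "cy" (pixels), "extrinsics" (4x4, takes a point from world to camera coordinates); the wrist camera has in their place "T_tool_cam" (4x4, takes a point from camera to tool coordinates, whose origin is the TCP and whose axes are the flange's). Camera axes: x right, y down, z forward; pixel columns grow to the right and rows downward; lengths in mm; the calibration is good to about 2 mm. A picture is of the moment at which its call begins: read the wrist's pose just before it. There is no depth.
- job.job_done(): hands the job in; it is judged then, once.
Trained networks look in a picture, given as the dict that the camera call returned (one of the last four; its "shot" number tells which), for a name from the list of things; names that differ only in an ending like _2 or _b are one class to them, and where a whole thing is asked for, a point or a joint stands for the part that bears it (a point fixed in the world has none). Each returns a list of dicts, best first, with "score" (0 to 1); they miss things now and then, are a little off and sometimes report something else, mostly with a low value. They report only what shows in the picture. A call takes as long as a camera call. They do not tell look-alikes from the thing itself.
- models.spot_in(picture, query): "rect" ([left, top, right, bottom] in pixels, round what is visible of it).
- models.tip_of(picture, query): "pixel" ([column, row] in pixels: a listed point, or the origin of a listed thing).
The state is a dict: "clock": time; "joints": joint angles; "joint_vel": joint speeds; "joint_efforts": joint torques, N m; "position": TCP position; "ee_rot": TCP orientation; "contact_force": force on the tool from outside, world axes, zero at the start; "wrist_torque": the same for the moment, N m; "gripper_width": finger opening in mm; "grasp_force": force on a finger pad.
Only numpy, scipy, OpenCV 4.12 (cv2) and the standard library are available. Lean on these libraries where they do the work, as an engineer would, in place of code of your own. Each camera call takes 0.05 s, during which the arm holds its last target. There are 200 camera calls.

## Working session

There is one attempt and no reset: what is moved stays moved. The work goes in short steps, Python scripts to look and compute and a tool call to move; the robot and the scene stay as the last step left them, time stands still between calls to the robot, and variables do not carry over. Pictures are saved under pics/ and viewed, at most 10 in all, crops included, and the job is handed in when it is done.

Besides the shell and the picture viewer there is one more tool, called after ">>>" as name([rows], argument=value, ...), one row to a line, values as JSON. arm_command: Moves the arm, as the interface text tells. Its arguments: {"type":"object","properties":{"rows":{"type":"array"}},"required":["rows"]}

```bash
mkdir -p pics; ls
cat > h.py <<'E'
import numpy as np, cv2
from scipy.spatial.transform import Rotation as R
from bench import arm, imaging, job, models
def ray(p,px,st=None):
    d=np.array([(px[0]-p['cx'])/p['fx'],(px[1]-p['cy'])/p['fy'],1.])
    if 'extrinsics' in p:
        T=np.linalg.inv(np.array(p['extrinsics']))
    else:
        W=np.eye(4);W[:3,:3]=R.from_quat(st['ee_rot']).as_matrix();W[:3,3]=st['position'];T=W@np.array(p['T_tool_cam'])
    return T[:3,3],T[:3,:3]@d
def atz(p,px,z,st=None):
    o,d=ray(p,px,st);return o+d*(z-o[2])/d[2]
def tri(rs):
    A=np.zeros((3,3));b=np.zeros(3)
    for o,d in rs:
        d=d/np.linalg.norm(d);M=np.eye(3)-np.outer(d,d);A+=M;b+=M@o
    return np.linalg.solve(A,b)
def save(p,n): cv2.imwrite('pics/'+n,cv2.cvtColor(np.asarray(p['frame']),cv2.COLOR_RGB2BGR))
E
python3 - <<'E'
from h import *
np.set_printoptions(precision=1,suppress=True)
print(arm.read_state())
Z=dict(large_specimen_mid=10,small_specimen_mid=8,table_floor=37,carriage_knob=47,upper_bush=136,lower_bush=86,ram_knob=125,ram_foot=8)
for n in ['scene','top','wrist']:
    st=arm.read_state();p=imaging.get_image(n);save(p,n+'0.png')
    for q in Z:
        for r in models.tip_of(p,q)[:4]: print(n,q,np.array(r['pixel']),round(r['score'],2),atz(p,r['pixel'],Z[q],st))
E
```

```text
pics
{'clock': 0.0, 'joints': array([-1. ,  0.4,  0. , -0. , -1.2, -0.3]), 'joint_vel': array([ 0.,  0., -0., -0.,  0., -0.]), 'joint_efforts': array([ -0. , -39.2,  18.8,   4.2,  -0. ,   0. ]), 'position': array([ 186.8, -595.8,  230.2]), 'ee_rot': array([-0.2,  1. ,  0. , -0. ]), 'contact_force': array([0.7, 0.4, 0.5]), 'wrist_torque': array([ 0., -0., -0.]), 'grasp_force': 0.0, 'gripper_width': 85.30112839493704}
scene large_specimen_mid [357.9 262.1] 0.74 [ 514.5 -184.7   10. ]
scene large_specimen_mid [410.6 234.2] 0.7 [ 505.  -323.8   10. ]
scene large_specimen_mid [374.7 237.9] 0.59 [ 542.8 -256.9   10. ]
scene small_specimen_mid [346.6 215.6] 0.69 [ 629.5 -255.9    8. ]
scene table_floor [276.8 281.1] 0.64 [554.8 -16.7  37. ]
scene carriage_knob [329.2 267.2] 0.98 [ 515.5 -109.3   47. ]
scene upper_bush [210.2 251.2] 0.74 [608.9  79.9 136. ]
scene lower_bush [210.1 269.4] 0.56 [614.4  83.2  86. ]
scene ram_knob [278.5 329.3] 0.92 [417.8  77.6 125. ]
scene ram_knob [376.2 237.4] 0.18 [ 468.8 -174.1  125. ]
scene ram_foot [279.7 368.1] 0.88 [419.8  76.6   8. ]
scene ram_foot [378.1 238.1] 0.6 [ 539.3 -263.6    8. ]
top large_specimen_mid [407.5 234.5] 0.76 [ 548.6 -259.7   10. ]
top large_specimen_mid [448.  260.8] 0.66 [ 503.9 -326.1   10. ]
top large_specimen_mid [359.6 250.9] 0.62 [ 521.3 -178.9   10. ]
top small_specimen_mid [404.  186.3] 0.46 [ 631.7 -256.3    8. ]
top table_floor [258.4 227.4] 0.86 [557.6 -12.6  37. ]
top carriage_knob [312.4 250.5] 0.7 [ 518.1 -100.4   47. ]
top upper_bush [185.8 179.3] 0.71 [613.9  84.2 136. ]
top lower_bush [191.8 187.2] 0.58 [613.7  86.3  86. ]
top ram_knob [189.7 311.4] 0.6 [421.8  75.9 125. ]
top ram_foot [206.4 313.4] 0.67 [419.6  74.5   8. ]
```

View pics/scene0.png

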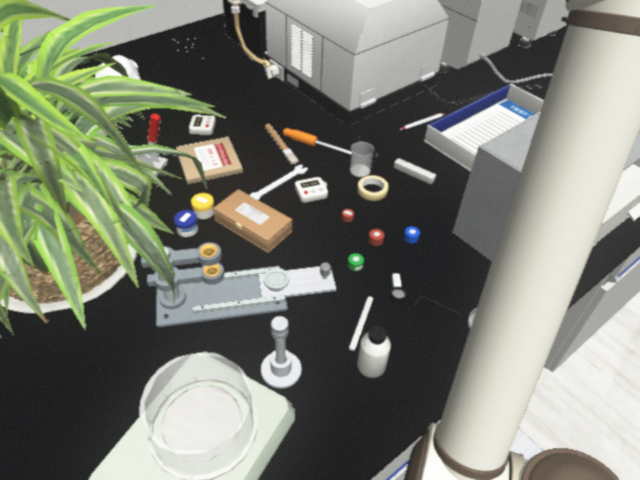

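View pics/top0.png

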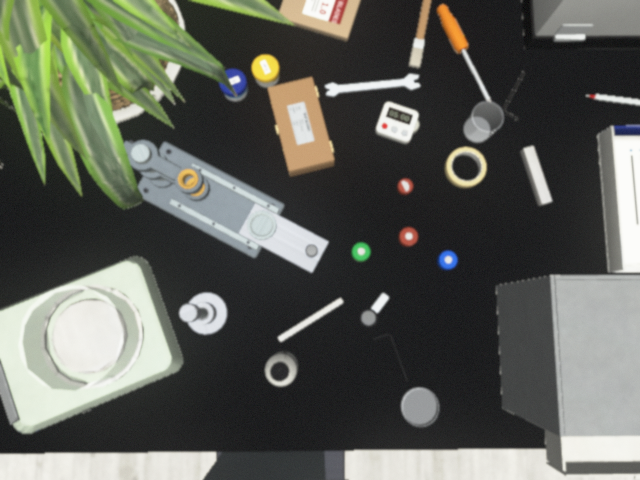

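The scene picture shows the large red puck at (376,237), the small one at (347,215), the press with its bushes at (210,252)/(212,270), the knob at (325,268) and the ram at (280,328). The top picture agrees: large (408,236), small (405,186), knob (311,250), ram (190,312). The networks also gave the green and blue pucks as candidates. Next I'll move above the large red puck.

```bash
cat >> h.py <<'E'
def plan(pos,yaw=None,st=None):
    """tool-frame shift + rot for TCP pos (world) & yaw of tool x axis (deg, world), tool pointing down"""
    st=st or arm.read_state(); Rm=R.from_quat(st['ee_rot'])
    lin=Rm.inv().apply(np.array(pos,float)-st['position'])
    out=[np.round(lin,1)]
    if yaw is not None:
        y=np.radians(yaw);x=np.array([np.cos(y),np.sin(y),0]);z=np.array([0,0,-1.])
        T=R.from_matrix(np.c_[x,np.cross(z,x),z]); out.append(np.round((Rm.inv()*T).as_rotvec(),3))
    return out
def yawnow(st):
    x=R.from_quat(st['ee_rot']).as_matrix()[:,0];return np.degrees(np.arctan2(x[1],x[0]))
E
python3 - <<'E'
from h import *
np.set_printoptions(precision=3,suppress=True)
st=arm.read_state();print(st['ee_rot'],yawnow(st))
p=imaging.get_image('wrist');print(p['T_tool_cam'],p['fx'],p['cx'],p['cy'])
s=imaging.get_image('scene');t=imaging.get_image('top')
print('large',tri([ray(s,(375.5,237.5)),ray(t,(408,236))]))
for a,b in [((329.2,267.2),(312.4,250.5)),((276.8,281.1),(258.4,227.4)),((210.2,251.2),(185.8,179.3)),((210.1,269.4),(191.8,187.2)),((278.5,329.3),(189.7,311.4)),((279.7,368.1),(206.4,313.4)),((346.6,215.6),(404,186.3))]: print(tri([ray(s,a),ray(t,b)]))
for y in (150,180,-120,-150,-90):print(y,plan([546,-258,200],y))
E
```

```text
[-0.151  0.988  0.     0.   ] -162.595611185709
[[   0.002   -0.947   -0.321   82.316]
 [   1.       0.002    0.       0.731]
 [   0.      -0.321    0.947 -143.387]
 [   0.       0.       0.       1.   ]] 426.9962828807559 316.0739392289513 233.57264098076044
large [ 545.988 -261.691    5.675]
[ 514.367 -102.993   53.73 ]
[555.501 -14.419  38.951]
[611.416  81.746 136.548]
[612.206  84.912  89.666]
[421.152  76.309 120.335]
[420.202  75.428   5.825]
[ 631.675 -257.104    5.861]
150 [array([-443.8,  215.5,   31.3]), array([-0.   ,  0.   ,  0.827])]
180 [array([-443.8,  215.5,   31.3]), array([-0.   ,  0.   ,  0.304])]
-120 [array([-443.8,  215.5,   31.3]), array([-0.   , -0.   , -0.743])]
-150 [array([-443.8,  215.5,   31.3]), array([-0.  ,  0.  , -0.22])]
-90 [array([-443.8,  215.5,   31.3]), array([-0.   , -0.   , -1.267])]
```

View pics/wrist0.png

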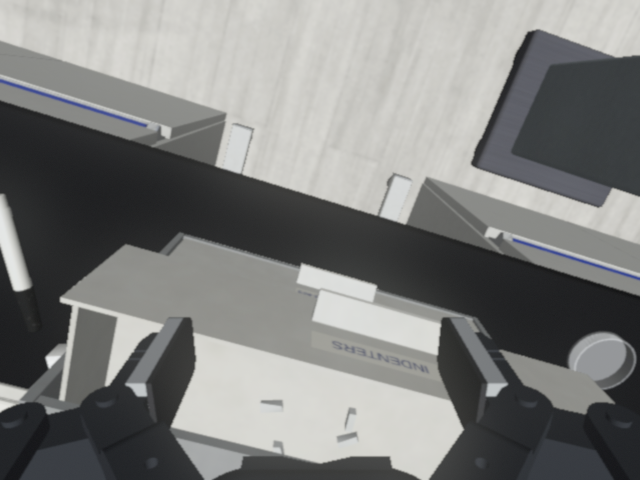

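Run:
```python
from h import *
np.set_printoptions(precision=1,suppress=True)
s=imaging.get_image('scene');t=imaging.get_image('top');st=arm.read_state()
for n,p in(('s',s),('t',t)):
    T=np.array(p['extrinsics']);q=T@np.r_[st['position'],1];print(n,q[0]/q[2]*p['fx']+p['cx'],q[1]/q[2]*p['fy']+p['cy'],np.linalg.inv(T)[:3,3])
# box corners: near-top corner etc
for px in ((497,283),(553,275),(512,404),(548,430)): print(px,atz(t,px,0),atz(t,px,200))
for px in ((480,148),(455,233),(548,270)): print(px,atz(s,px,0),atz(s,px,200))
print(tri([ray(s,(480,148)),ray(t,(553,275))]),tri([ray(s,(548,180)),ray(t,(553,428))]))
print(plan([546,-260,230],-118))
```

```text
s 678.0685882225412 180.27441268047312 [ 28.5 344.9 817.1]
t 722.72429929286 502.9197488299265 [ 412.8 -107.8  951.1]
(497, 283) [ 467.  -409.3    0. ] [ 455.6 -345.9  200. ]
(553, 275) [ 479.9 -504.5    0. ] [ 465.8 -421.1  200. ]
(512, 404) [ 270.1 -424.1    0. ] [ 300.1 -357.6  200. ]
(548, 430) [ 228.9 -480.4    0. ] [ 267.5 -402.   200. ]
(480, 148) [ 616.7 -689.     0. ] [ 472.8 -435.9  200. ]
(455, 233) [ 456.1 -409.8    0. ] [ 351.4 -225.1  200. ]
(548, 270) [ 273.5 -479.     0. ] [ 213.5 -277.3  200. ]
[ 463.4 -416.2  214.5] [ 293.5 -369.8  277.2]
[array([-443.2,  213.6,    1.3]), array([ 0. ,  0. , -0.8])]
```

The wrist picture shows the fingers and an open drawer below them at about (300,380). A tall cabinet (top about 215 mm) stands between here and the work, so I'll raise first and then cross over it.

>>> arm_command([
  {"grip":1,"linear":[0,0,-50],"rot":[0,0,0]},
  {"grip":1,"linear":[0,0,-100],"rot":[0,0,0]},
  {"grip":1,"linear":[0,0,-130],"rot":[0,0,0]},
  {"grip":1,"linear":[-50,24,-130],"rot":[0,0,-0.1]},
  {"grip":1,"linear":[-105,51,-130],"rot":[0,0,-0.22]},
  {"grip":1,"linear":[-160,77,-130],"rot":[0,0,-0.34]},
  {"grip":1,"linear":[-215,104,-130],"rot":[0,0,-0.46]},
  {"grip":1,"linear":[-270,130,-130],"rot":[0,0,-0.58]},
  {"grip":1,"linear":[-325,157,-130],"rot":[0,0,-0.7]},
  {"grip":1,"linear":[-380,183,-130],"rot":[0,0,-0.778]},
])

```text
clock: 2.85
position: [496.0, -306.4, 361.7]
ee_rot: [-0.516, 0.856, -0.0, 0.0]
contact_force: [0.6, -0.5, -0.4]
gripper_width: 85.3
grasp_force: 0.0
```

Run:
```python
from h import *
st=arm.read_state();print(st['clock'],st['position'],yawnow(st),st['contact_force'],st['joints'])
print(plan([546,-260,130],-118))
```

```text
2.85 [ 496.00348326 -306.42903689  361.67963942] -117.84373918313969 [ 0.61048687 -0.50590658 -0.38056521] [-2.75693974e-01  2.53054002e-01  1.38651106e-01  1.27606493e-04
 -1.45567900e+00 -2.10285571e-01]
[array([-64.4, -22.4, 231.7]), array([-0.001,  0.   ,  0.003])]
```

>>> arm_command([
  {"grip":1,"linear":[-40,-14,20],"rot":[0,0,0]},
  {"grip":1,"linear":[-64,-22,70],"rot":[0,0,0]},
  {"grip":1,"linear":[-64,-22,125],"rot":[0,0,0]},
  {"grip":1,"linear":[-64,-22,180],"rot":[0,0,0]},
  {"grip":1,"linear":[-64,-22,232],"rot":[0,0,0]},
  {"grip":1,"linear":[-64,-22,232],"rot":[0,0,0]},
])

```text
clock: 3.6
position: [541.5, -261.1, 125.3]
ee_rot: [-0.515, 0.857, 0.004, -0.004]
contact_force: [0.4, -1.1, 0.9]
gripper_width: 85.2
grasp_force: 0.0
```

Run:
```python
from h import *
np.set_printoptions(precision=1,suppress=True)
st=arm.read_state();p=imaging.get_image('wrist');save(p,'w1.png')
print(st['position'],yawnow(st))
for r in models.tip_of(p,'large_specimen_mid'): print(r,atz(p,r['pixel'],10,st))
f=cv2.cvtColor(np.asarray(p['frame']),cv2.COLOR_RGB2HSV)
m=(((f[...,0]<8)|(f[...,0]>172))&(f[...,1]>110)&(f[...,2]>60)).astype(np.uint8)
n,l,S,c=cv2.connectedComponentsWithStats(m)
for i in range(1,n):
    if S[i,4]>150: print(S[i],c[i])
```

```text
[ 541.5 -261.1  125.3] -118.03827378255131
{'pixel': [310.8, 233.3], 'score': 0.92} [ 545.6 -257.4   10. ]
{'pixel': [400.1, 313.7], 'score': 0.91} [ 519.1 -177.4   10. ]
{'pixel': [320.3, 110.7], 'score': 0.75} [ 505.1 -321.3   10. ]
[ 286  208   50   54 1728] [310.8 234.4]
[ 177  272   43   44 1065] [199.  292.2]
```

View pics/w1.png

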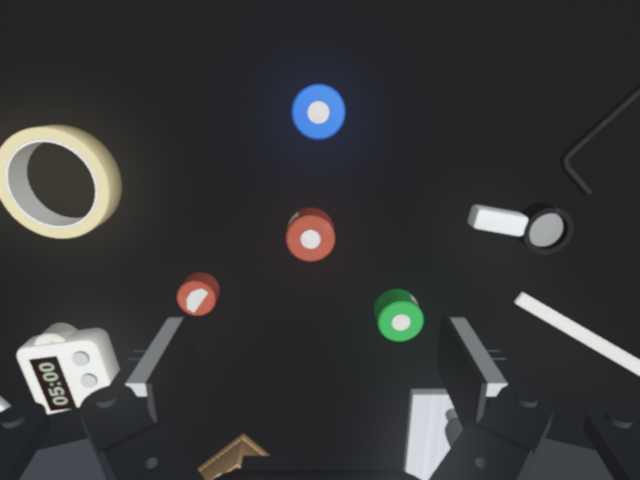

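The wrist picture shows the large red puck in the centre at (311,237). The small red one is at (199,292), green at (400,318) and blue at (318,112). I'll descend with the fingers partly closed to clear the neighbours.

Run:
```python
from h import *
np.set_printoptions(precision=2,suppress=True)
st=arm.read_state();p=imaging.get_image('wrist')
print(st['clock'],st['position'],yawnow(st),st['ee_rot'])
f=cv2.cvtColor(np.asarray(p['frame']),cv2.COLOR_RGB2HSV)
m=(((f[...,0]<8)|(f[...,0]>172))&(f[...,1]>110)&(f[...,2]>60)).astype(np.uint8)
n,l,S,c=cv2.connectedComponentsWithStats(m)
for i in range(1,n):
    if S[i,4]>150: print(S[i],c[i])
i=1+np.argmax(S[1:,4]);x,y,w,h=S[i,:4]
q=atz(p,(x+w/2,y+h-w/2),20,st);print(q,plan([q[0],q[1],9],-118))
```

```text
3.7 [ 545.47 -262.48  130.9 ] -117.97378042842202 [-0.52  0.86 -0.    0.  ]
[ 295  204   49   53 1666] [319.55 230.15]
[ 188  267   42   43 1005] [209.48 286.37]
[ 545.12 -258.36   20.  ] [array([ -3.2,   3.5, 123. ]), array([-0.01,  0.  ,  0.  ])]
```

>>> arm_command([
  {"grip":0.7,"linear":[-3,3,20],"rot":[0,0,0]},
  {"grip":0.7,"linear":[-3,3,50],"rot":[0,0,0]},
  {"grip":0.7,"linear":[-3,3,80],"rot":[0,0,0]},
  {"grip":0.7,"linear":[-3,3,90],"rot":[0,0,0]},
  {"grip":0.7,"linear":[-3,3,90],"rot":[0,0,0]},
  {"grip":0.7,"linear":[-3,3,90],"rot":[0,0,0]},
])

```text
clock: 4.5
position: [544.5, -258.3, 41.3]
ee_rot: [-0.515, 0.857, -0.001, 0.001]
contact_force: [0.1, -0.1, -0.1]
gripper_width: 59.9
grasp_force: 0.0
```

Run:
```python
from h import *
np.set_printoptions(precision=2,suppress=True)
st=arm.read_state();print(st['position'],st['gripper_width'],st['joint_vel'],plan([545.1,-258.4,9],-118))
```

```text
[ 544.52 -258.25   41.31] 59.91158753349535 [-0.    0.   -0.01 -0.    0.    0.  ] [array([-0.1, -0.5, 32.3]), array([-0.,  0.,  0.])]
```

>>> arm_command([
  {"grip":0.7,"linear":[0,0,15],"rot":[0,0,0]},
  {"grip":0.7,"linear":[0,0,28],"rot":[0,0,0]},
  {"grip":0.7,"linear":[0,0,32],"rot":[0,0,0]},
  {"grip":0.7,"linear":[0,0,32],"rot":[0,0,0]},
  {"grip":0.25,"linear":[0,0,32],"rot":[0,0,0]},
  {"grip":0.25,"linear":[0,0,32],"rot":[0,0,0]},
  {"grip":0.25,"linear":[0,0,32],"rot":[0,0,0]},
  {"grip":0.25,"linear":[0,0,32],"rot":[0,0,0]},
  {"grip":0.25,"linear":[0,0,32],"rot":[0,0,0]},
])

```text
clock: 5.62
position: [543.7, -258.0, 8.1]
ee_rot: [-0.515, 0.857, -0.001, 0.0]
contact_force: [-0.1, 1.1, 6.5]
gripper_width: 27.5
grasp_force: 59.4
```

>>> arm_command([
  {"grip":0.25,"linear":[0,0,-10],"rot":[0,0,0]},
  {"grip":0.25,"linear":[0,0,-40],"rot":[0,0,0]},
  {"grip":0.25,"linear":[0,0,-80],"rot":[0,0,0]},
  {"grip":0.25,"linear":[0,0,-110],"rot":[0,0,0]},
  {"grip":0.25,"linear":[0,0,-110],"rot":[0,0,0]},
  {"grip":0.25,"linear":[0,0,-110],"rot":[0,0,0]},
])

```text
clock: 6.38
position: [542.2, -257.5, 116.5]
ee_rot: [-0.515, 0.857, 0.001, -0.0]
contact_force: [0.1, 0.4, -0.1]
gripper_width: 27.2
grasp_force: 59.1
```

Run:
```python
from h import *
st=arm.read_state();p=imaging.get_image('wrist');save(p,'w2.png');print(st['position'],st['gripper_width'],st['contact_force'])
```

```text
[ 542.18941991 -257.53146567  116.53941067] 27.18367619961917 [ 0.13858571  0.36378671 -0.07068332]
```

View pics/w2.png

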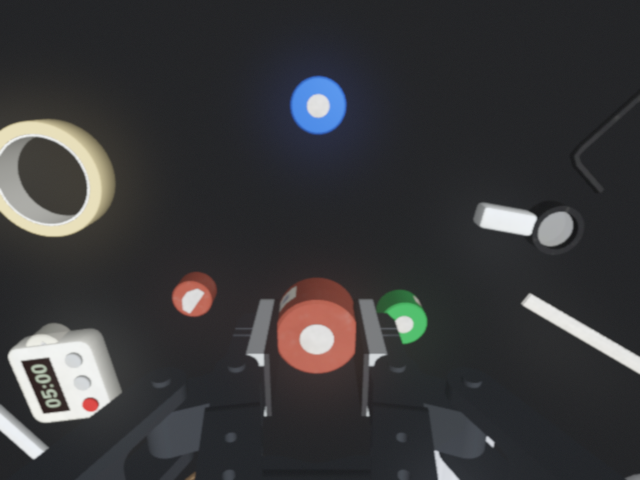

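The picture shows the large red puck held upright between the pads at (317,338), with the small one left at (195,294). Next I'll look at the table from above.

Run:
```python
from h import *
np.set_printoptions(precision=2,suppress=True)
print(plan([573,16,200],-118))
```

```text
[array([-255.9,  101.5,  -83.8]), array([ 0., -0., -0.])]
```

>>> arm_command([
  {"grip":0.25,"linear":[-35,14,-40],"rot":[0,0,0]},
  {"grip":0.25,"linear":[-75,30,-84],"rot":[0,0,0]},
  {"grip":0.25,"linear":[-120,48,-84],"rot":[0,0,0]},
  {"grip":0.25,"linear":[-165,66,-84],"rot":[0,0,0]},
  {"grip":0.25,"linear":[-210,84,-84],"rot":[0,0,0]},
  {"grip":0.25,"linear":[-240,95,-84],"rot":[0,0,0]},
  {"grip":0.25,"linear":[-256,101,-84],"rot":[0,0,0]},
  {"grip":0.25,"linear":[-256,101,-84],"rot":[0,0,0]},
  {"grip":0.25,"linear":[-256,101,-84],"rot":[0,0,0]},
  {"grip":0.25,"linear":[-256,101,-84],"rot":[0,0,0]},
])

```text
clock: 7.68
position: [574.0, 14.5, 201.2]
ee_rot: [-0.514, 0.858, 0.0, -0.0]
contact_force: [0.1, 0.3, -0.2]
gripper_width: 27.0
grasp_force: 59.2
```

Run:
```python
from h import *
np.set_printoptions(precision=2,suppress=True)
st=arm.read_state();p=imaging.get_image('wrist');save(p,'w3.png');print(st['position'],yawnow(st),st['gripper_width'],st['contact_force'])
for q,z in(('table_floor',37),('carriage_knob',47),('large_specimen_mid',st['position'][2]+2),('upper_bush',136)):
    for r in models.tip_of(p,q)[:2]: print(q,r,atz(p,r['pixel'],z,st))
    for r in models.spot_in(p,q)[:1]: print(r)
print('specimen tool-x off', atz(p,(317,338),st['position'][2]+12,st)-st['position'])
```

```text
[573.99  14.5  201.21] -118.10588770713912 27.04631422989545 [ 0.13  0.27 -0.16]
table_floor {'pixel': [311.9, 163.5], 'score': 0.69} [561.69 -14.13  37.  ]
{'rect': [277.1, 128.9, 343.3, 198.8], 'score': 0.95}
carriage_knob {'pixel': [311.2, 19.1], 'score': 0.79} [518.31 -95.81  47.  ]
{'rect': [268.3, 0.8, 355.4, 200.1], 'score': 0.75}
large_specimen_mid {'pixel': [318.4, 325.7], 'score': 0.83} [574.24  17.36 203.21]
{'rect': [277.4, 278.0, 355.0, 372.3], 'score': 0.64}
upper_bush {'pixel': [307.9, 385.4], 'score': 0.76} [616.81  85.45 136.  ]
{'rect': [241.4, 0.2, 377.8, 466.3], 'score': 0.93}
specimen tool-x off [ 0.27  1.7  12.  ]
```

View pics/w3.png

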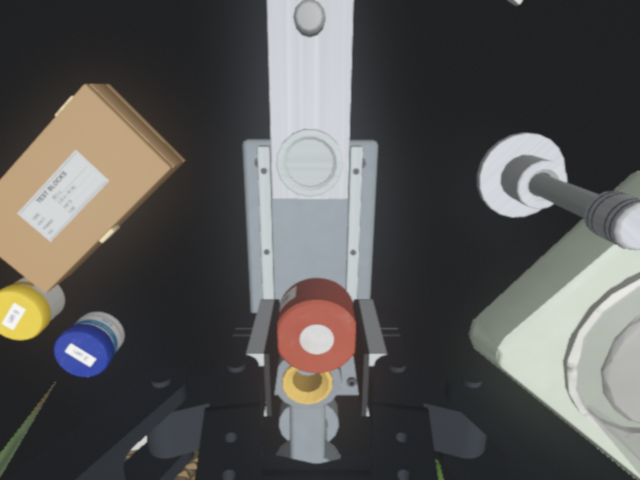

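The picture shows the table disc at (310,163), knob at (310,17), held puck at (317,338), bush at (308,385) and ram at the right. The press axis lines up with the tool.

Run:
```python
from h import *
np.set_printoptions(precision=2,suppress=True)
st=arm.read_state();p=imaging.get_image('wrist');print(st['position'])
g=cv2.cvtColor(np.asarray(p['frame']),cv2.COLOR_RGB2GRAY)
c=cv2.HoughCircles(g[110:220,260:360],cv2.HOUGH_GRADIENT_ALT,1,3,param1=120,param2=0.6,minRadius=15,maxRadius=45)
print(c+[260,110,0] if c is not None else None)
t=atz(p,(310.2,163.8),41.5,st);print('table',t)
off=atz(p,(317,338),st['position'][2]+12,st)-st['position']
tgt=t-off;tgt[2]=75;print(plan(tgt,-118))
k=ray(p,(310,17),st);print(atz(p,(310,17),58,st))
```

```text
[574.15  15.53 201.35]
[[[311.   162.    36.14]
  [311.   162.    25.14]]]
table [562.76 -14.08  41.5 ]
[array([ 33.2,  -4.4, 126.3]), array([-0.,  0., -0.])]
[519.42 -94.79  58.  ]
```

>>> arm_command([
  {"grip":0.25,"linear":[17,-2,10],"rot":[0,0,0]},
  {"grip":0.25,"linear":[34.4,-3.8,40],"rot":[0,0,0]},
  {"grip":0.25,"linear":[34.4,-3.8,85],"rot":[0,0,0]},
  {"grip":0.25,"linear":[34.4,-3.8,115],"rot":[0,0,0]},
  {"grip":0.25,"linear":[34.4,-3.8,126],"rot":[0,0,0]},
  {"grip":0.25,"linear":[34.4,-3.8,126],"rot":[0,0,0]},
  {"grip":0.25,"linear":[34.4,-3.8,126],"rot":[0,0,0]},
  {"grip":0.25,"linear":[34.4,-3.8,126],"rot":[0,0,0]},
])

```text
clock: 9.18
position: [562.2, -16.4, 76.6]
ee_rot: [-0.515, 0.857, -0.0, 0.001]
contact_force: [0.1, -0.0, 0.1]
gripper_width: 27.3
grasp_force: 59.2
```

Run:
```python
from h import *
np.set_printoptions(precision=2,suppress=True)
st=arm.read_state();p=imaging.get_image('wrist');print(st['position'],st['ee_rot'],st['contact_force'])
save(p,'full4.png')
im=np.asarray(p['frame']).copy()
# predicted circles if the table centre = specimen centre
off=np.array([0.27,1.7])
T=np.array(p['T_tool_cam']);W=np.eye(4);W[:3,:3]=R.from_quat(st['ee_rot']).as_matrix();W[:3,3]=st['position'];C=np.linalg.inv(W@T)
c=st['position'][:2]+off
for r,z,col in((24,41.5,(0,255,0)),(15,st['position'][2]-8,(255,255,0)),(15,st['position'][2]+12,(0,255,255))):
    P=np.array([[c[0]+r*np.cos(a),c[1]+r*np.sin(a),z,1] for a in np.linspace(0,6.28,60)]);q=(C@P.T)
    u=np.c_[q[0]/q[2]*p['fx']+p['cx'],q[1]/q[2]*p['fy']+p['cy']].astype(np.int32)
    cv2.polylines(im,[u],True,col,1)
v=cv2.resize(im[190:430,210:430],None,fx=2.5,fy=2.5,interpolation=cv2.INTER_CUBIC)
cv2.imwrite('pics/c4.png',cv2.cvtColor(v,cv2.COLOR_RGB2BGR))
```

```text
[562.18 -16.37  76.62] [-0.51  0.86 -0.    0.  ] [ 0.13 -0.03  0.1 ]
```

View pics/c4.png

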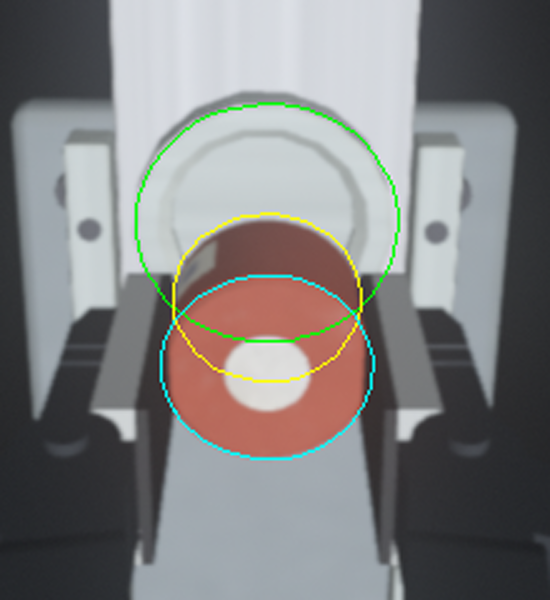

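The crop shows the held puck level and laterally centred over the recess (puck column 266, disc 267). The predicted rim circle sits on the disc's edge. Fore-aft is less certain, so I'll lower to just above the rim and look again.

>>> arm_command([
  {"grip":0.25,"linear":[0,0,8],"rot":[0,0,0]},
  {"grip":0.25,"linear":[0,0,15],"rot":[0,0,0]},
  {"grip":0.25,"linear":[0,0,20],"rot":[0,0,0]},
  {"grip":0.25,"linear":[0,0,20],"rot":[0,0,0]},
  {"grip":0.25,"linear":[0,0,20],"rot":[0,0,0]},
])

```text
clock: 9.85
position: [561.5, -16.5, 55.3]
ee_rot: [-0.515, 0.857, -0.0, -0.0]
contact_force: [0.2, -0.4, -1.4]
gripper_width: 27.2
grasp_force: 59.2
```

```bash
cat > ov.py <<'E'
from h import *
def overlay(p,st,circs,name,box,f=2.5):
    im=np.asarray(p['frame']).copy()
    W=np.eye(4);W[:3,:3]=R.from_quat(st['ee_rot']).as_matrix();W[:3,3]=st['position'];C=np.linalg.inv(W@np.array(p['T_tool_cam']))
    x0,y0,x1,y1=box
    v=cv2.resize(im[y0:y1,x0:x1],None,fx=f,fy=f,interpolation=cv2.INTER_CUBIC)
    for c,r,z,col in circs:
        P=np.array([[c[0]+r*np.cos(a),c[1]+r*np.sin(a),z,1] for a in np.linspace(0,6.28,90)]);q=C@P.T
        u=np.c_[q[0]/q[2]*p['fx']+p['cx']-x0,q[1]/q[2]*p['fy']+p['cy']-y0]*f
        cv2.polylines(v,[u.astype(np.int32)],True,col,1)
    cv2.imwrite('pics/'+name,cv2.cvtColor(v,cv2.COLOR_RGB2BGR))
E
python3 - <<'E'
from ov import *
np.set_printoptions(precision=2,suppress=True)
st=arm.read_state();p=imaging.get_image('wrist');print(st['position'],st['contact_force'])
c=st['position'][:2]+[0.27,1.7];z=st['position'][2]
overlay(p,st,[(c,24,41.5,(0,255,0)),(c,17,41.5,(255,0,255)),(c,15,z-8,(255,255,0))],'c5.png',(210,170,430,400))
E
```

```text
[561.5  -16.53  55.29] [ 0.24 -0.37 -1.38]
```

View pics/c5.png

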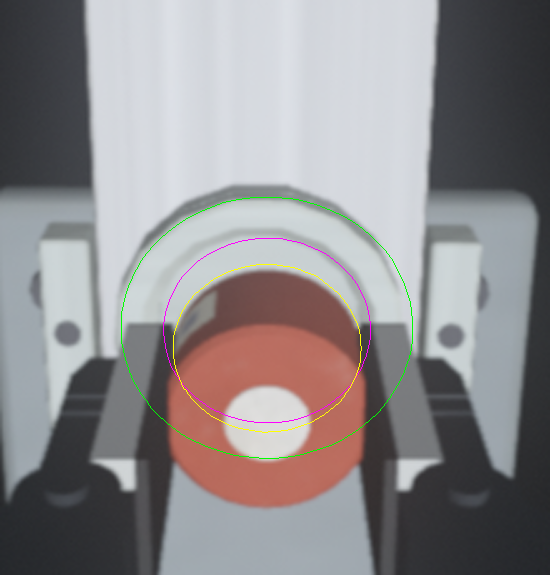

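The crop shows the puck's front edge (row 270) evenly inside the recess edge (row 231), centred within 1–2 mm. I'll lower it in.

>>> arm_command([
  {"grip":0.25,"linear":[0,0,3],"rot":[0,0,0]},
  {"grip":0.25,"linear":[0,0,6],"rot":[0,0,0]},
  {"grip":0.25,"linear":[0,0,8],"rot":[0,0,0]},
  {"grip":0.25,"linear":[0,0,8],"rot":[0,0,0]},
  {"grip":0.25,"linear":[0,0,8],"rot":[0,0,0]},
])

```text
clock: 10.52
position: [561.4, -16.5, 47.3]
ee_rot: [-0.515, 0.857, -0.0, 0.0]
contact_force: [-0.7, 0.1, -0.2]
gripper_width: 27.3
grasp_force: 59.2
```

>>> arm_command([
  {"grip":0.25,"linear":[0,0,1],"rot":[0,0,0]},
  {"grip":0.25,"linear":[0,0,2],"rot":[0,0,0]},
  {"grip":0.25,"linear":[0,0,2.5],"rot":[0,0,0]},
  {"grip":0.25,"linear":[0,0,2.5],"rot":[0,0,0]},
])

```text
clock: 11.02
position: [561.4, -16.5, 45.1]
ee_rot: [-0.515, 0.857, -0.0, 0.0]
contact_force: [-1.1, -0.1, 1.8]
gripper_width: 27.2
grasp_force: 59.4
```

>>> arm_command([
  {"grip":0.45,"linear":[0,0,0],"rot":[0,0,0]},
  {"grip":0.6,"linear":[0,0,0],"rot":[0,0,0]},
  {"grip":0.6,"linear":[0,0,-2],"rot":[0,0,0]},
  {"grip":0.6,"linear":[0,0,-20],"rot":[0,0,0]},
  {"grip":0.6,"linear":[0,0,-50],"rot":[0,0,0]},
  {"grip":0.6,"linear":[10,0,-75],"rot":[0,0,0]},
  {"grip":0.6,"linear":[20,0,-75],"rot":[0,0,0]},
  {"grip":0.6,"linear":[20,0,-75],"rot":[0,0,0]},
  {"grip":0.6,"linear":[20,0,-75],"rot":[0,0,0]},
])

```text
clock: 12.15
position: [551.4, -34.3, 118.7]
ee_rot: [-0.515, 0.857, 0.0, -0.001]
contact_force: [0.0, 1.0, -0.0]
gripper_width: 51.6
grasp_force: 0.0
```

Run:
```python
from ov import *
np.set_printoptions(precision=2,suppress=True)
st=arm.read_state();p=imaging.get_image('wrist');print(st['position'],yawnow(st),st['contact_force'])
for q,z in(('carriage_knob',47),('large_specimen_mid',47)):
    for r in models.tip_of(p,q)[:2]: print(q,r,atz(p,r['pixel'],z,st))
c=np.array([561.9,-14.7])
overlay(p,st,[(c,24,41.5,(0,255,0)),(c,15,57,(255,255,0))],'c6.png',(140,0,500,400),1.5)
k=models.tip_of(p,'carriage_knob')[0]['pixel'];t=atz(p,k,47,st);print(plan([t[0],t[1],37],-118))
```

```text
[551.4  -34.3  118.73] -118.03462997947997 [ 0.01  0.96 -0.04]
carriage_knob {'pixel': [314.4, 117.3], 'score': 0.79} [519.45 -95.37  47.  ]
carriage_knob {'pixel': [317.2, 287.8], 'score': 0.73} [561.11 -13.76  47.  ]
large_specimen_mid {'pixel': [316.8, 286.4], 'score': 0.89} [560.9  -14.63  47.  ]
[array([69.3, -0.2, 82.2]), array([ 0., -0., -0.])]
```

View pics/c6.png

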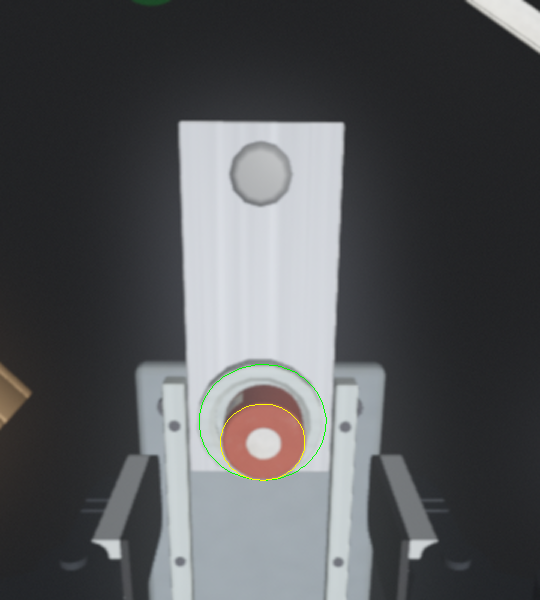

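The crop shows the puck seated flat in the recess at (263,443), matching the predicted circle at 57 mm, and the knob at (261,174). Next I'll grip the knob.

>>> arm_command([
  {"grip":0.6,"linear":[35,0,0],"rot":[0,0,0]},
  {"grip":0.6,"linear":[69,0,10],"rot":[0,0,0]},
  {"grip":0.6,"linear":[69,0,40],"rot":[0,0,0]},
  {"grip":0.6,"linear":[69,0,70],"rot":[0,0,0]},
  {"grip":0.6,"linear":[69,0,81],"rot":[0,0,0]},
  {"grip":0.6,"linear":[69,0,81],"rot":[0,0,0]},
  {"grip":0.1,"linear":[69,0,81],"rot":[0,0,0]},
  {"grip":0.1,"linear":[69,0,81],"rot":[0,0,0]},
  {"grip":0.1,"linear":[69,0,81],"rot":[0,0,0]},
  {"grip":0.1,"linear":[69,0,81],"rot":[0,0,0]},
])

```text
clock: 13.6
position: [520.6, -95.0, 40.1]
ee_rot: [-0.515, 0.857, -0.001, 0.001]
contact_force: [-0.2, 0.9, 5.6]
gripper_width: 17.6
grasp_force: 58.6
```

>>> arm_command([
  {"grip":0.1,"linear":[-10,0,0],"rot":[0,0,0]},
  {"grip":0.1,"linear":[-25,0,0],"rot":[0,0,0]},
  {"grip":0.1,"linear":[-40,0,0],"rot":[0,0,0]},
  {"grip":0.1,"linear":[-55,0,0],"rot":[0,0,0]},
  {"grip":0.1,"linear":[-70,0,0],"rot":[0,0,0]},
  {"grip":0.1,"linear":[-85,0,0],"rot":[0,0,0]},
  {"grip":0.1,"linear":[-95,0,0],"rot":[0,0,0]},
  {"grip":0.1,"linear":[-100,0,0],"rot":[0,0,0]},
  {"grip":0.1,"linear":[-100,0,0],"rot":[0,0,0]},
  {"grip":0.1,"linear":[-100,0,0],"rot":[0,0,0]},
])

```text
clock: 14.85
position: [568.6, -6.2, 40.1]
ee_rot: [-0.515, 0.857, -0.001, 0.002]
contact_force: [1.8, 0.9, 4.2]
gripper_width: 17.9
grasp_force: 58.7
```

>>> arm_command([
  {"grip":0.1,"linear":[-4,0,0],"rot":[0,0,0]},
  {"grip":0.1,"linear":[-7,0,0],"rot":[0,0,0]},
  {"grip":0.1,"linear":[-9,0,0],"rot":[0,0,0]},
  {"grip":0.1,"linear":[-10,0,0],"rot":[0,0,0]},
  {"grip":0.1,"linear":[-11,0,0],"rot":[0,0,0]},
  {"grip":0.1,"linear":[-11,0,0],"rot":[0,0,0]},
])

```text
clock: 15.6
position: [573.3, 2.6, 40.1]
ee_rot: [-0.515, 0.857, -0.001, 0.001]
contact_force: [0.4, -2.9, 6.7]
gripper_width: 17.5
grasp_force: 58.8
```

>>> arm_command([
  {"grip":0.1,"linear":[-1,0,0],"rot":[0,0,0]},
  {"grip":0.1,"linear":[-2,0,0],"rot":[0,0,0]},
  {"grip":0.1,"linear":[-3,0,0],"rot":[0,0,0]},
  {"grip":0.1,"linear":[-3,0,0],"rot":[0,0,0]},
])

```text
clock: 16.1
position: [574.2, 4.4, 40.1]
ee_rot: [-0.515, 0.857, -0.001, 0.001]
contact_force: [1.0, -4.9, 5.9]
gripper_width: 18.1
grasp_force: 58.8
```

>>> arm_command([
  {"grip":0.1,"linear":[-1,0,0],"rot":[0,0,0]},
  {"grip":0.1,"linear":[-2,0,0],"rot":[0,0,0]},
  {"grip":0.1,"linear":[-3,0,0],"rot":[0,0,0]},
  {"grip":0.1,"linear":[-3,0,0],"rot":[0,0,0]},
])

```text
clock: 16.6
position: [574.2, 4.6, 40.1]
ee_rot: [-0.515, 0.857, -0.001, -0.002]
contact_force: [0.9, -13.7, 8.4]
gripper_width: 17.5
grasp_force: 59.1
```

>>> arm_command([
  {"grip":0.1,"linear":[3,0,0],"rot":[0,0,0]},
  {"grip":0.1,"linear":[3.5,0,0],"rot":[0,0,0]},
  {"grip":0.5,"linear":[3.5,0,0],"rot":[0,0,0]},
  {"grip":0.6,"linear":[3.5,0,0],"rot":[0,0,0]},
  {"grip":0.6,"linear":[3.5,0,-10],"rot":[0,0,0]},
  {"grip":0.6,"linear":[3.5,0,-50],"rot":[0,0,0]},
  {"grip":0.6,"linear":[3.5,0,-100],"rot":[0,0,0]},
  {"grip":0.6,"linear":[3.5,0,-150],"rot":[0,0,0]},
  {"grip":0.6,"linear":[3.5,0,-190],"rot":[0,0,0]},
  {"grip":0.6,"linear":[3.5,0,-190],"rot":[0,0,0]},
])

```text
clock: 17.85
position: [574.7, 5.6, 233.6]
ee_rot: [-0.515, 0.857, -0.001, 0.004]
contact_force: [0.0, 0.9, -0.7]
gripper_width: 51.2
grasp_force: 0.0
```

Run:
```python
from h import *
np.set_printoptions(precision=1,suppress=True)
st=arm.read_state();s=imaging.get_image('scene');t=imaging.get_image('top');w=imaging.get_image('wrist')
print(st['position'],yawnow(st))
print('dish',tri([ray(s,(198,395)),ray(t,(82,338))]))
for q,z in (('ram_knob',125),('carriage_knob',47),('table_floor',37),('large_specimen_mid',47),('upper_bush',136)):
    for n,p in(('s',s),('t',t),('w',w)):
        for r in models.tip_of(p,q)[:2]: print(n,q,np.array(r['pixel']),r['score'],atz(p,r['pixel'],z,st))
print(plan([421,76,235],-118))
```

```text
[574.7   5.6 233.6] -117.97718011392946
dish [388.7 227.6 136. ]
s ram_knob [279.7 330.5] 0.81 [414.9  77.4 125. ]
t ram_knob [192.2 311.8] 0.78 [421.2  72.3 125. ]
w ram_knob [595.  224.1] 0.86 [422.1  83.5 125. ]
s carriage_knob [265.7 273.7] 0.82 [574.7  -6.2  47. ]
t carriage_knob [247.8 220.5] 0.69 [567.4   3.6  47. ]
w carriage_knob [314.2 197.1] 0.69 [577.    4.8  47. ]
s table_floor [214.  285.6] 0.53 [616.   80.3  37. ]
w table_floor [313.6 298.9] 0.6 [622.3  88.8  37. ]
s large_specimen_mid [213.7 284.3] 0.59 [611.4  82.5  47. ]
s large_specimen_mid [351.7 263.3] 0.54 [ 497.1 -149.1   47. ]
t large_specimen_mid [449.7 260. ] 0.8 [ 501.6 -320.3   47. ]
t large_specimen_mid [193.5 190.3] 0.66 [617.5  92.2  47. ]
w large_specimen_mid [314.7 301.6] 0.86 [620.1  87.   47. ]
s upper_bush [205.5 253.1] 0.55 [609.9  88.4 136. ]
t upper_bush [185.5 175.5] 0.95 [619.7  84.8 136. ]
t upper_bush [207.6 313.2] 0.55 [419.  48. 136.]
w upper_bush [313.5 363.5] 0.71 [619.5  85.8 136. ]
[array([  8.8, 167.4,  -6.2]), array([-0.,  0., -0.])]
```

>>> arm_command([
  {"grip":0.7,"linear":[2,30,-3],"rot":[0,0,0]},
  {"grip":0.7,"linear":[4,75,-5],"rot":[0,0,0]},
  {"grip":0.7,"linear":[6,120,-5],"rot":[0,0,0]},
  {"grip":0.7,"linear":[8,155,-5],"rot":[0,0,0]},
  {"grip":0.7,"linear":[8,168,-5],"rot":[0,0,0]},
  {"grip":0.7,"linear":[8,168,-5],"rot":[0,0,0]},
  {"grip":0.7,"linear":[8,168,-5],"rot":[0,0,0]},
  {"grip":0.7,"linear":[8,168,-5],"rot":[0,0,0]},
])

```text
clock: 19.75
position: [421.6, 76.7, 233.5]
ee_rot: [-0.514, 0.858, -0.0, -0.0]
contact_force: [0.2, -0.5, -0.4]
gripper_width: 59.6
grasp_force: 0.0
```

Run:
```python
from ov import *
np.set_printoptions(precision=1,suppress=True)
st=arm.read_state();w=imaging.get_image('wrist');save(w,'w7.png')
print(st['clock'],st['position'],yawnow(st))
for q,z in (('ram_knob',125),('ram_foot',8)):
    for r in models.tip_of(w,q)[:2]+models.spot_in(w,q)[:1]: print(q,r,atz(w,r.get('pixel',(0,0)),z,st))
f=np.asarray(w['frame'])
g=cv2.cvtColor(f,cv2.COLOR_RGB2GRAY)
c=cv2.HoughCircles(g,cv2.HOUGH_GRADIENT_ALT,1,3,param1=120,param2=0.6,minRadius=15,maxRadius=90)
if c is not None:
  for k in c[0][:6]: print(k,atz(w,k[:2],140,st))
c=np.array([421,78])
overlay(w,st,[(c,13,140,(255,0,0)),(c,34,0,(0,255,0)),(c,13,110,(255,0,255))],'c7.png',(170,90,490,390),2)
```

```text
19.75 [421.6  76.7 233.5] -118.07986114950273
ram_knob {'rect': [295.2, 188.6, 339.5, 255.4], 'score': 0.87} [ 508.6 -112.5  125. ]
ram_foot {'pixel': [316.9, 189.8], 'score': 0.9} [421.5  79.3   8. ]
ram_foot {'rect': [295.7, 187.9, 342.6, 256.5], 'score': 0.93} [ 567.  -166.8    8. ]
[438.  344.   81.2] [386.4 178.3 140. ]
[434.  344.   79.7] [388.7 177.1 140. ]
[443.  375.   78.5] [392.7 201.8 140. ]
[441.  364.   67.1] [390.6 193.2 140. ]
[452.  347.   73.1] [379.4 184.6 140. ]
[460.  345.   80.8] [374.2 185.6 140. ]
```

View pics/c7.png

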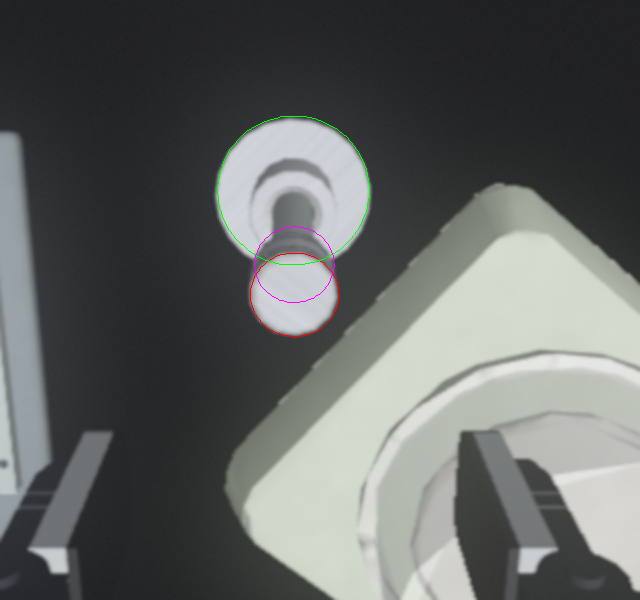

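The overlay circles for a ram at (421,78) match both the grip's top and the stand flange. Descend and grip.

>>> arm_command([
  {"grip":0.55,"linear":[-0.9,1.1,20],"rot":[0,0,0]},
  {"grip":0.55,"linear":[-0.9,1.1,50],"rot":[0,0,0]},
  {"grip":0.55,"linear":[-0.9,1.1,85],"rot":[0,0,0]},
  {"grip":0.55,"linear":[-0.9,1.1,115],"rot":[0,0,0]},
  {"grip":0.55,"linear":[-0.9,1.1,127],"rot":[0,0,0]},
  {"grip":0.55,"linear":[-0.9,1.1,127],"rot":[0,0,0]},
  {"grip":0.15,"linear":[-0.9,1.1,127],"rot":[0,0,0]},
  {"grip":0.15,"linear":[-0.9,1.1,127],"rot":[0,0,0]},
  {"grip":0.15,"linear":[-0.9,1.1,127],"rot":[0,0,0]},
  {"grip":0.15,"linear":[-0.9,1.1,127],"rot":[0,0,0]},
])

```text
clock: 21.25
position: [421.5, 78.8, 108.1]
ee_rot: [-0.515, 0.857, -0.0, 0.002]
contact_force: [0.1, -0.9, 5.9]
gripper_width: 24.7
grasp_force: 59.1
```

Run:
```python
from h import *
np.set_printoptions(precision=2,suppress=True)
st=arm.read_state();print(st['position'],st['contact_force'],st['gripper_width'],st['wrist_torque'])
```

```text
[421.48  78.76 108.14] [ 0.11 -0.86  5.89] 24.7125858207018 [-0.11 -0.06  0.  ]
```

>>> arm_command([
  {"grip":0.15,"linear":[0,0,-8],"rot":[0,0,0]},
  {"grip":0.15,"linear":[0,0,-25],"rot":[0,0,0]},
  {"grip":0.15,"linear":[0,0,-50],"rot":[0,0,0]},
  {"grip":0.15,"linear":[0,0,-85],"rot":[0,0,0]},
  {"grip":0.15,"linear":[0,0,-125],"rot":[0,0,0]},
  {"grip":0.15,"linear":[0,0,-160],"rot":[0,0,0]},
  {"grip":0.15,"linear":[0,0,-175],"rot":[0,0,0]},
  {"grip":0.15,"linear":[0,0,-175],"rot":[0,0,0]},
])

```text
clock: 22.25
position: [419.8, 78.3, 282.3]
ee_rot: [-0.515, 0.857, 0.0, 0.001]
contact_force: [0.0, -0.0, -2.9]
gripper_width: 24.4
grasp_force: 59.9
```

Run:
```python
from h import *
np.set_printoptions(precision=2,suppress=True)
st=arm.read_state();print(st['position'],st['contact_force'],st['gripper_width'],st['ee_rot'])
print(plan([535,82,281],-118))
s=imaging.get_image('scene');t=imaging.get_image('top')
for q in ('ram_knob','ram_foot'):
    for p in (s,t): print(q,[(np.array(r['pixel']),round(r['score'],2)) for r in models.tip_of(p,q)[:2]])
for a,b in(((130,280),(135,205)),((130,250),(135,205)),((130,230),(135,205))):print(tri([ray(s,a),ray(t,b)]))
```

```text
[419.81  78.32 282.25] [ 0.05 -0.01 -2.9 ] 24.374903471597218 [-0.51  0.86  0.    0.  ]
[array([-57.4, -99.9,   1.3]), array([ 0.,  0., -0.])]
ram_knob []
ram_knob [(array([158.2, 313.4]), 0.63)]
ram_foot []
ram_foot [(array([181.8, 312.9]), 0.63)]
[599.32 188.85 137.  ]
[588.7  172.25 203.76]
[582.15 162.18 244.38]
```

>>> arm_command([
  {"grip":0.15,"linear":[-15,-25,0],"rot":[0,0,0]},
  {"grip":0.15,"linear":[-33,-58,0],"rot":[0,0,0]},
  {"grip":0.15,"linear":[-50,-87,0],"rot":[0,0,0]},
  {"grip":0.15,"linear":[-57,-100,0],"rot":[0,0,0]},
  {"grip":0.15,"linear":[-57,-100,0],"rot":[0,0,0]},
  {"grip":0.15,"linear":[-57,-100,0],"rot":[0,0,0]},
])

```text
clock: 23.3
position: [534.3, 81.5, 281.7]
ee_rot: [-0.515, 0.857, 0.0, -0.0]
contact_force: [-1.0, -0.6, -2.0]
gripper_width: 24.3
grasp_force: 59.9
```

```bash
cat > bush.py <<'E'
from h import *
np.set_printoptions(precision=2,suppress=True)
st=arm.read_state();w=imaging.get_image('wrist');f=np.asarray(w['frame'])
print(st['clock'],st['position'],st['contact_force'],yawnow(st))
for q,z in (('upper_bush',136),('lower_bush',86)):
    for r in models.tip_of(w,q)[:2]: print(q,np.array(r['pixel']),r['score'],atz(w,r['pixel'],z,st))
h=cv2.cvtColor(f,cv2.COLOR_RGB2HSV)
m=((h[...,0]>8)&(h[...,0]<30)&(h[...,1]>90)&(h[...,2]>80)).astype(np.uint8)
n,l,S,c=cv2.connectedComponentsWithStats(m)
for i in range(1,n):
    if S[i,4]>100:
        k,_=cv2.findContours((l==i).astype(np.uint8),cv2.RETR_EXTERNAL,cv2.CHAIN_APPROX_NONE)
        hull=cv2.convexHull(k[0]);e=cv2.fitEllipse(hull)
        print(S[i],e,atz(w,e[0],136,st))
cv2.imwrite('pics/bm.png',m*255);save(w,'b.png')
E
python3 bush.py
```

```text
23.3 [534.26  81.47 281.68] [-1.04 -0.59 -2.01] -118.00921689317728
upper_bush [216.  266.3] 0.95 [618.    83.78 136.  ]
lower_bush [228.7 244.2] 0.63 [618.82  84.55  86.  ]
[  45   33   89  128 1988] ((-11.180351257324219, 98.37077331542969), (149.62049865722656, 278.5932312011719), 92.20755767822266) [684.61 -84.45 136.  ]
[ 18 170  45  44 454] ((42.899932861328125, 192.35464477539062), (13.751686096191406, 63.25174331665039), 46.78829574584961) [694.06 -19.33 136.  ]
[  0 209  23  50 836] ((-3.800408363342285, 232.46009826660156), (46.72260284423828, 55.091529846191406), 132.671142578125) [742.44 -11.89 136.  ]
[217 226  32  22 205] ((231.53323364257812, 239.74986267089844), (27.661296844482422, 32.976898193359375), 110.35049438476562) [597.11  71.47 136.  ]
[198 247  40  37 943] ((217.8800048828125, 264.75164794921875), (36.27715301513672, 39.9204216003418), 108.60684967041016) [616.13  83.38 136.  ]
```

Run:
```python
from h import *
print(plan([617.2,85,255],-118))
```

```text
[array([-41.8, -71.4,  27.3]), array([-0.   ,  0.001,  0.   ])]
```

>>> arm_command([
  {"grip":0.15,"linear":[-14,-24,0],"rot":[0,0,0]},
  {"grip":0.15,"linear":[-30,-51,5],"rot":[0,0,0]},
  {"grip":0.15,"linear":[-41.8,-71.4,15],"rot":[0,0,0]},
  {"grip":0.15,"linear":[-41.8,-71.4,27],"rot":[0,0,0]},
  {"grip":0.15,"linear":[-41.8,-71.4,27],"rot":[0,0,0]},
  {"grip":0.15,"linear":[-41.8,-71.4,27],"rot":[0,0,0]},
  {"grip":0.15,"linear":[-41.8,-71.4,27],"rot":[0,0,0]},
])

```text
clock: 24.32
position: [617.8, 85.1, 256.0]
ee_rot: [-0.515, 0.857, -0.0, 0.001]
contact_force: [-0.2, -0.4, -2.8]
gripper_width: 24.2
grasp_force: 60.0
```

```bash
python3 bush.py
python3 - <<'E'
from h import *
np.set_printoptions(precision=2,suppress=True)
s=imaging.get_image('scene');t=imaging.get_image('top')
for q in ('ram_foot','upper_bush','ram_knob'):
    for p in (s,t): print(q,[(np.array(r['pixel']),round(r['score'],2)) for r in models.tip_of(p,q)[:2]])
st=arm.read_state();print(st['position'],plan([617.2,85,240],-118))
E
```

```text
24.325 [617.83  85.08 255.97] [-0.23 -0.36 -2.78] -117.99413204519041
upper_bush [315.3 220.2] 0.64 [617.34  83.49 136.  ]
lower_bush [318.  200.4] 0.76 [615.48  84.11  86.  ]
[ 135    0   65  109 1198] ((-406.0211181640625, -6.154956817626953), (265.75927734375, 1210.4775390625), 96.26130676269531) [ 905.5  -215.52  136.  ]
[ 72 123  51  51 522] ((100.61328125, 149.38595581054688), (13.053316116333008, 73.79361724853516), 44.429412841796875) [712.   -17.74 136.  ]
[  14  170   61   55 2251] ((43.8798942565918, 196.95274353027344), (54.12287139892578, 61.653602600097656), 111.48097229003906) [761.98 -10.48 136.  ]
[295 198  44  39 985] ((316.2864074707031, 219.07904052734375), (42.74211883544922, 44.697776794433594), 87.57343292236328) [616.42  83.12 136.  ]
ram_foot [(array([206.5, 241.6]), 0.66)]
ram_foot [(array([187.7, 174. ]), 0.91)]
upper_bush [(array([208.6, 249.9]), 0.9)]
upper_bush [(array([184.7, 176.1]), 0.92)]
ram_knob [(array([196.2, 191.2]), 0.58)]
ram_knob [(array([159.4, 150.7]), 0.59)]
[618.01  84.97 254.79] [array([ 0.4,  0.7, 14.8]), array([ 0., -0., -0.])]
```

>>> arm_command([
  {"grip":0.15,"linear":[1.2,0.4,6],"rot":[0,0,0]},
  {"grip":0.15,"linear":[1.2,0.4,12],"rot":[0,0,0]},
  {"grip":0.15,"linear":[1.2,0.4,17],"rot":[0,0,0]},
  {"grip":0.15,"linear":[1.2,0.4,20],"rot":[0,0,0]},
  {"grip":0.15,"linear":[1.2,0.4,22],"rot":[0,0,0]},
  {"grip":0.15,"linear":[1.2,0.4,22],"rot":[0,0,0]},
])

```text
clock: 25.62
position: [617.1, 84.1, 232.7]
ee_rot: [-0.515, 0.857, -0.0, -0.0]
contact_force: [-0.1, 0.0, -2.7]
gripper_width: 24.7
grasp_force: 60.0
```

>>> arm_command([
  {"grip":0.15,"linear":[0,0,2],"rot":[0,0,0]},
  {"grip":0.15,"linear":[0,0,4],"rot":[0,0,0]},
  {"grip":0.15,"linear":[0,0,6],"rot":[0,0,0]},
  {"grip":0.15,"linear":[0,0,6],"rot":[0,0,0]},
])

```text
clock: 26.12
position: [616.9, 84.0, 226.5]
ee_rot: [-0.515, 0.857, 0.0, -0.0]
contact_force: [0.0, -0.5, -2.1]
gripper_width: 24.5
grasp_force: 60.0
```

Foot at about 126 mm, inside the bore with no contact. Continue down through the upper bush.

>>> arm_command([
  {"grip":0.15,"linear":[0,0,4],"rot":[0,0,0]},
  {"grip":0.15,"linear":[0,0,9],"rot":[0,0,0]},
  {"grip":0.15,"linear":[0,0,15],"rot":[0,0,0]},
  {"grip":0.15,"linear":[0,0,21],"rot":[0,0,0]},
  {"grip":0.15,"linear":[0,0,27],"rot":[0,0,0]},
  {"grip":0.15,"linear":[0,0,32],"rot":[0,0,0]},
  {"grip":0.15,"linear":[0,0,35],"rot":[0,0,0]},
  {"grip":0.15,"linear":[0,0,35],"rot":[0,0,0]},
])

```text
clock: 27.12
position: [617.0, 84.0, 191.6]
ee_rot: [-0.515, 0.857, 0.0, -0.0]
contact_force: [0.2, 0.7, -3.0]
gripper_width: 24.5
grasp_force: 60.0
```

>>> arm_command([
  {"grip":0.15,"linear":[0,0,3],"rot":[0,0,0]},
  {"grip":0.15,"linear":[0,0,6],"rot":[0,0,0]},
  {"grip":0.15,"linear":[0,0,9],"rot":[0,0,0]},
  {"grip":0.15,"linear":[0,0,12],"rot":[0,0,0]},
  {"grip":0.15,"linear":[0,0,15],"rot":[0,0,0]},
  {"grip":0.15,"linear":[0,0,18],"rot":[0,0,0]},
  {"grip":0.15,"linear":[0,0,20],"rot":[0,0,0]},
  {"grip":0.15,"linear":[0,0,20],"rot":[0,0,0]},
])

```text
clock: 28.12
position: [617.0, 84.1, 171.6]
ee_rot: [-0.515, 0.857, 0.0, -0.0]
contact_force: [0.3, -0.4, -2.2]
gripper_width: 24.8
grasp_force: 60.0
```

>>> arm_command([
  {"grip":0.15,"linear":[0,0,4],"rot":[0,0,0]},
  {"grip":0.15,"linear":[0,0,8],"rot":[0,0,0]},
  {"grip":0.15,"linear":[0,0,11],"rot":[0,0,0]},
  {"grip":0.15,"linear":[0,0,12.5],"rot":[0,0,0]},
  {"grip":0.15,"linear":[0,0,12.5],"rot":[0,0,0]},
  {"grip":0.15,"linear":[0,0,12.5],"rot":[0,0,0]},
])

```text
clock: 28.88
position: [617.2, 84.1, 159.4]
ee_rot: [-0.515, 0.857, -0.0, 0.0]
contact_force: [-0.8, 0.7, -2.6]
gripper_width: 24.5
grasp_force: 60.0
```

>>> arm_command([
  {"grip":0.15,"linear":[0,0,0.5],"rot":[0,0,0]},
  {"grip":0.15,"linear":[0,0,1],"rot":[0,0,0]},
  {"grip":0.15,"linear":[0,0,1],"rot":[0,0,0]},
  {"grip":0.15,"linear":[0,0,1],"rot":[0,0,0]},
])

```text
clock: 29.38
position: [617.1, 84.1, 158.3]
ee_rot: [-0.515, 0.857, -0.0, -0.0]
contact_force: [-0.2, -0.3, -3.4]
gripper_width: 24.2
grasp_force: 60.0
```

>>> arm_command([
  {"grip":0.15,"linear":[0,0,0.5],"rot":[0,0,0]},
  {"grip":0.15,"linear":[0,0,1],"rot":[0,0,0]},
  {"grip":0.15,"linear":[0,0,1],"rot":[0,0,0]},
  {"grip":0.15,"linear":[0,0,1],"rot":[0,0,0]},
])

```text
clock: 29.88
position: [617.1, 84.1, 157.3]
ee_rot: [-0.515, 0.857, -0.0, 0.0]
contact_force: [0.1, 0.5, -1.7]
gripper_width: 24.9
grasp_force: 60.1
```

>>> arm_command([
  {"grip":0.15,"linear":[0,0,0.5],"rot":[0,0,0]},
  {"grip":0.15,"linear":[0,0,1],"rot":[0,0,0]},
  {"grip":0.15,"linear":[0,0,1],"rot":[0,0,0]},
  {"grip":0.15,"linear":[0,0,1],"rot":[0,0,0]},
])

```text
clock: 30.38
position: [617.2, 84.1, 156.6]
ee_rot: [-0.515, 0.857, -0.0, 0.0]
contact_force: [-0.9, -0.1, -0.2]
gripper_width: 24.5
grasp_force: 60.4
```

>>> arm_command([
  {"grip":0.15,"linear":[0,0,1],"rot":[0,0,0]},
  {"grip":0.15,"linear":[0,0,2],"rot":[0,0,0]},
  {"grip":0.15,"linear":[0,0,3],"rot":[0,0,0]},
  {"grip":0.15,"linear":[0,0,4],"rot":[0,0,0]},
  {"grip":0.15,"linear":[0,0,5],"rot":[0,0,0]},
  {"grip":0.15,"linear":[0,0,5],"rot":[0,0,0]},
  {"grip":0.15,"linear":[0,0,5],"rot":[0,0,0]},
])

```text
clock: 31.25
position: [617.3, 84.1, 151.7]
ee_rot: [-0.515, 0.857, -0.0, 0.0]
contact_force: [-0.7, -0.1, 4.8]
gripper_width: 24.3
grasp_force: 60.8
```

Run:
```python
from h import *
a=[]
for i in range(10):
    imaging.get_image('top');st=arm.read_state();a.append(np.r_[st['position'],st['contact_force']])
print(np.mean(a,0),np.std(a,0))
```

```text
[ 6.17288054e+02  8.41028301e+01  1.51515609e+02 -1.00912707e+00
  3.13805189e-01  5.03792600e+00] [0.00566028 0.01633156 0.06588138 0.58504524 0.49393454 0.33602559]
```

```bash
python3 -c "
from bench import job;print(job.job_done())"
```

```text
the job is handed in; nothing more can be done
None
```

The job is handed in: the large red specimen sits in the sprung table, the carriage is home against its stop, and the still-gripped ram, passed through both bushes, holds the specimen pressed about 5 mm down (about 7.7 N). The smaller specimen was not touched.

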